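Unlock a small control box with its T-key and swing the door open

ROBOT

A 7-joint arm with a two-finger parallel gripper is mounted at the origin on a cart in front of the work surface, level with it; the furniture and walls round the work are solid. World frame = base frame: x ahead of the robot, y to its left, z up, the work surface at z = 0. Lengths are in m, angles in rad, forces in N, time in s.
With the tool pointing down it reaches from about 0.4 to 0.9 m from the base axis. Payload 5.6 kg.
Tool frame: the origin (TCP) lies midway between the tips of the shut fingers; the grasp point (between the pads) lies 19 mm behind it; z points along the fingers, y is the line along which they close (so a half turn about z gives the same grasp; the last joint's range is limited). The gripper opens to 92 mm and grips with 3 to 60 N. Pads are 20 mm wide; open, the fingers measure 128 mm over their backs; the gripper's body (75 mm by 189 mm) begins 69 mm behind the grasp point.
Start: joints at [1.169, 0.468, -0.012, 1.603, 0.006, 1.071, -0.056], TCP at [0.228, -0.609, 0.215] pointing down, gripper open.
Joint ranges: [-2.53, 2.53], [-0.31, 2.02], [-1.57, 1.55], [0.28, 2.44], [-1.29, 4.43], [0.15, 1.84], [-2.92, 2.92]. Speed limits (rad/s): [2.57, 2.57, 3.14, 3.14, 3.14, 3.14, 3.14].

INTERFACE

Orientations are given as a 3x3 rotation matrix whose columns are the frame's x, y, z axes.
In Python, from station import env, effector, solver, viewer, workorder, search_frame, tip_of gives the robot as it stands. Calls block until the motion is done:
- env.reach(position, orientation): joint-space move of the TCP to a pose.
- env.movel(position, frame=None, rate=0.15): straight line of the TCP; frame=None keeps the orientation; rate is the mean speed in m/s.
- env.goto_joints(angles): joint-space move.
- effector.release() and effector.grasp(squeeze=None): open the fingers fully, or close them until they stop; squeeze is the grip in N (None keeps the last).
- env.pause(seconds).
- solver.inverse_kinematics(position, orientation): joint angles nearest the present ones, or None.
- env.sense(): the state.
- viewer.read_camera(name): name is "scene" or "top"; returns (picture, depth): 480x640x3 uint8, red, green, blue; 480x640 float32, m along the optical axis (not along the pixel's ray), 0 where there is no reading.
- viewer.camera_info(name): a dict with "intrinsics" (3x3 intrinsics, pixels), "eye" and "rotation" of the camera in the world. Camera axes: x right, y up, looking along -z (the intrinsics and any distortion apply to the point x, -y, -z); pixel columns grow to the right and rows downward; lengths in m; the calibration is good to about 2 mm. A picture is of the moment at which its call begins. camera_info takes no time and is no camera call.
A pose or a line that the arm cannot do raises env.PlanningError and nothing moves.
- workorder.finish_job(): hands the job in; it is judged then, once.
Trained networks look in the newest picture that a camera, given by its name, has taken for a name from the list of things; names that differ only in an ending like _2 or _b are one class to them, and where a whole thing is asked for, a point or a joint stands for the part that bears it (a point fixed in the world has none). Each returns a list of dicts, best first, with "score" (0 to 1); they miss things now and then, are a little off and sometimes report something else, mostly with a low value. They report only what shows in the picture. A call takes as long as a camera call.
- search_frame(camera, name): "at" ([x, y, z] in m, in world coordinates, good to about 4 mm: the middle of the surface that is visible of it).
- tip_of(camera, name): "at" ([x, y, z] in m, in world coordinates, good to about 4 mm: a listed point, or the origin of a listed thing).
The state is a dict: "t": time; "joint_positions": joint angles; "joint_velocities": joint speeds; "tau": joint torques, N m; "ee_pos": TCP position; "tcp_rot": TCP orientation; "wrist_force": force on the tool from outside, world axes, zero at the start; "moment": the same for the moment, N m; "gripper_width": finger opening in m; "grasp_force": force on a finger pad.
Only numpy, scipy, OpenCV 4.12 (cv2) and the standard library are available. Lean on these libraries where they do the work, as an engineer would, in place of code of your own. Each camera call takes 0.05 s, during which the arm holds its last target. There are 200 camera calls.

TASK

Open the small grey control box so that its breakers can be worked on: take the T-shaped key out of its wooden cradle, push it fully home in the lock of the box, turn it a quarter turn clockwise to its stop, and swing the door open to about a right angle. Leave the key in the lock, and do not disturb the other things on the desk.

Things in the scene. Friction and masses are not known exactly. Their poses are not given: they have to be found in the camera images.
- key: Loose all-steel T-key, 0.1 kg. Origin: where shank and crossbar axes meet; own x along the shank to the tip, own y along the bar, z up as it lies. Crossbar 12 mm thick, a 16 mm ball on each end (ball centres at key y = +-46 mm, 108 mm over all), 19 mm hub in the middle. Alike after half a turn about the shank. At the start it lies level in the cradle, axis 30 mm above the desk, bar at the robot's end.
- shank_grip (a point): Point on the key's axis at key x = 40 mm, middle of the free shank (12 mm diameter, bare from key x = 20 to 60 mm while in the cradle): pinch it across from above to lift the key and to push it into the lock. Axes as the key's.
- key_collar (a point): Centre of the front face of the key's collar (20 mm diameter, key x = 60 to 66 mm), on the key's axis at x = 66 mm; it meets the lock face when the key is fully home. Beyond it: 10 mm diameter, with a pair of flat wings at x = 74.5 to 80.5 mm, 24 mm across along key y, 5 mm thick along key z. Axes as the key's.
- key_tip (a point): Tip of the key, at key x = 116 mm: a plain 10 mm pilot beyond the wings, tapering over its last 7 mm to 5 mm diameter. Axes as the key's.
- bar_left (a point): Centre of the crossbar's end ball at key y = +46 mm: the left end once the key is in the lock as lifted from the cradle, 66 mm in front of the lock face. Pinch the ball from above with the fingers in front of and behind it and carry it in an arc of 46 mm radius about the lock's axis, up to the top and a little past it; the ball swivels between the pads, the hand need not turn (under 10 N).
- cradle: Wooden key cradle fixed to the desk, 130 x 126 mm, 40 mm high; origin on its underside (the wood reaches from x = -75 to 55 mm, y = -63 to 63 mm), own x along the shank, z up. The crossbar lies sunk in a groove of the thick end block (cradle x = -75 to -38 mm), below the top of the wood: it cannot be gripped there. The tip lies in an open notch of a post at x = 37 to 51 mm, a 4 mm base plate between. The key lifts straight up.
- panel_box: Upright grey sheet-steel control box, fixed, 100 mm deep, 170 wide, 162 high; origin under its centre, own x points into the box (front at x = -50 mm), y to the left seen from the front. Door: z = 46 to 152 mm, y = -73 to 73 mm. The microscope's post, world x 0.43, y 0.085 (its clamps reach to x 0.37 at z 0.46), stands between this work and the arm's start: draw the arm in before it swings past.
- keyhole (a point): Centre of the lock's face (38 mm square steel plate) on the door, moves with it. Axes as the box's while the door is shut: +x is the way the key goes in. At box (-64, -43, 118) mm when shut. Keyhole: 12 mm square bore, crossed by a 27 x 8 mm slot that is level while locked, so the key goes in with its bar level until the collar meets the face. Let go, it stays in, its outer end sagging up to 8 mm.
- door_hinge (a point): Point on the door's upright hinge axis at the lock's height, box (-55, 75, 118) mm: the left side seen from the front, 118 mm to the left of the lock's axis.
- door (a joint): Door angle, rad: 0 shut, grows as the door swings out towards the robot and round to the left (clockwise seen from above), stop at 1.9. Friction about 0.1 N m; it stays where left. The cam holds it shut until the latch has turned about 60 degrees. Once turned, the key's wings sit behind the lock's plate: it cannot come out; take the upright bar by its upper end and pull the door by it.
- latch (a joint): Turn of the lock's cam barrel, rad: 0 locked (slot level), grows clockwise seen from the front (the bar's left end goes up) to the stop at 1.571, unlocked. Friction about 0.06 N m; stays where left. The key has about 7 degrees of free play in it and can shift sideways some mm, so carry the bar's end past upright until the latch meets its stop.
- cutters: Bystander: side cutters with red grips lying on the desk, 134 x 41 x 11 mm; origin under its centre.
- driver_red: Bystander: small red precision screwdriver lying on the desk, 168 x 12 x 12 mm; origin under its centre.
- solder_reel: Bystander: standing reel of solder wire with blue flanges, 58 mm across, 40 mm high; origin under its centre.

How it is judged:
On the way, in this order (a step that is already met when the one before it is completed fails the run):
1. the key is fully home in the lock, its collar within 5 mm of the lock face, while the latch is still locked (distance between key_collar and keyhole below 0.005 m and value of joint latch below 0.25 rad), for 0.2 s.
2. the latch is turned to its stop (more than 1.2 rad, 69 degrees) by the key in the lock (distance between key_collar and keyhole below 0.01 m and value of joint latch above 1.2 rad), for 0.2 s.
At the end, for the whole second after the job is handed in: The door stands open by more than 1.3 rad (75 degrees) and is at rest, the latch is still turned (more than 1.2 rad), and the key is still in the lock (collar within 10 mm of the lock face), released and at rest (all of step 2 and value of joint door above 1.3 rad and velocity of joint door between -0.05 and 0.05 rad/s and linear speed of key below 0.03 m/s); the robot touches nothing.
It fails at once if a bystander (cutters) is moved by more than 3 cm (distance of cutters from where it was at the start of the episode above 0.03 m).
It fails at once if a bystander (driver red) is moved by more than 3 cm (distance of driver_red from where it was at the start of the episode above 0.03 m).
It fails at once if a bystander (solder reel) is moved by more than 3 cm (distance of solder_reel from where it was at the start of the episode above 0.03 m).
It also fails if it takes over 67 s, if anything falls off the work surface, if the arm or the gripper's body presses on something with over 40 N, if the wrist force passes 120 N, or if a joint passes its speed limit or range.

## Working session

There is one attempt and no reset: what is moved stays moved. The work goes in short steps, each a Python script; the robot and the scene stay as the last script left them, time stands still between calls to the robot, and variables do not carry over. Pictures are saved under pics/ and viewed, at most 13 in all, crops included, and the job is handed in when it is done.

```bash
mkdir -p pics; ls; python3 - <<'E'
from station import env, viewer, search_frame, tip_of
import cv2,numpy as np
ims=[]
for c in ("scene","top"):
    p,d=viewer.read_camera(c); ims.append(p)
    cv2.imwrite(f"pics/{c}0.png",p[:,:,::-1])
    i=viewer.camera_info(c); print(c,i["eye"],np.round(i["rotation"],3).tolist(),np.round(i["intrinsics"],1).tolist(),[k for k in i])
    for n in ("key","shank_grip","key_collar","key_tip","bar_left","cradle","panel_box","keyhole","door_hinge","cutters","driver_red","solder_reel"):
        print(n,[(np.round(r["at"],4).tolist(),round(r["score"],2)) for r in tip_of(c,n)[:2]])
print(env.sense()["t"])
E
```

```text
pics
scene [-0.26096108 -0.85099605  0.71439498] [[0.55, 0.478, -0.685], [-0.835, 0.294, -0.465], [-0.02, 0.828, 0.561]] [[576.4, 0.0, 319.7], [0.0, 576.4, 248.6], [0.0, 0.0, 1.0]] ['intrinsics', 'eye', 'rotation']
key [([0.5208, -0.1271, 0.029], 0.76)]
shank_grip [([0.562, -0.13, 0.0343], 0.71), ([0.5871, -0.2616, 0.1232], 0.25)]
key_collar [([0.5877, -0.1342, 0.0301], 0.75)]
key_tip [([0.6375, -0.1454, 0.03], 0.61), ([0.4257, -0.132, -0.002], 0.16)]
bar_left [([0.5225, -0.0782, 0.0301], 0.53)]
cradle [([0.5782, -0.1338, 0.0036], 0.96)]
panel_box [([0.6026, -0.3557, 0.0021], 0.64), ([0.6352, -0.1443, 0.0308], 0.41)]
keyhole [([0.526, -0.3621, 0.1187], 0.72)]
door_hinge [([0.5888, -0.2627, 0.1215], 0.63), ([0.4236, -0.1303, -0.0032], 0.23)]
cutters [([0.4234, -0.1321, -0.0021], 0.94)]
driver_red [([0.3499, -0.2627, -0.0031], 0.64)]
solder_reel [([0.5093, -0.5668, -0.0017], 0.75)]
top [ 0.40805474 -0.33492938  1.01208066] [[-0.022, 0.996, -0.082], [-1.0, -0.021, 0.011], [0.009, 0.082, 0.997]] [[535.8, 0.0, 308.6], [0.0, 535.8, 239.5], [0.0, 0.0, 1.0]] ['intrinsics', 'eye', 'rotation']
key [([0.5203, -0.1289, 0.032], 0.6), ([0.5279, -0.3632, 0.1168], 0.58)]
shank_grip [([0.5597, -0.1297, 0.0329], 0.92)]
key_collar [([0.5845, -0.1375, 0.0323], 0.8)]
key_tip [([0.64, -0.1393, 0.0255], 0.7)]
bar_left [([0.5263, -0.0794, 0.0364], 0.72)]
cradle [([0.5773, -0.1327, 0.0023], 0.78)]
panel_box [([0.6406, -0.1399, 0.0314], 0.29)]
keyhole [([0.5286, -0.3629, 0.1167], 0.81)]
door_hinge [([0.5901, -0.2612, 0.116], 0.58), ([0.5274, -0.3645, 0.1175], 0.52)]
cutters [([0.4237, -0.1293, -0.0032], 0.97)]
driver_red [([0.3487, -0.2579, -0.0042], 0.52)]
solder_reel [([0.5109, -0.5636, 0.0004], 0.96)]
1.3
```

View pics/scene0.png

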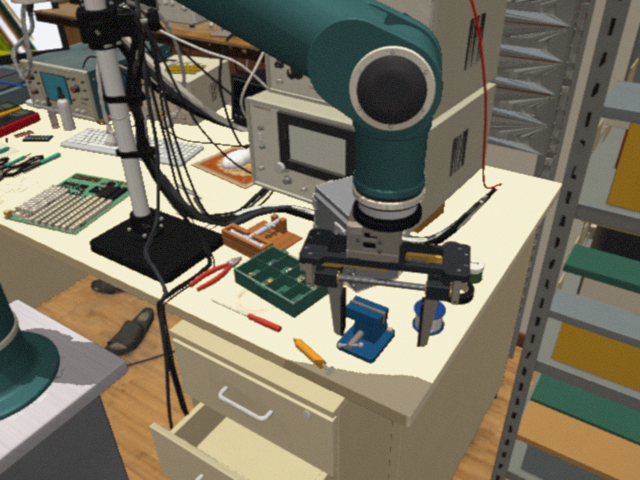

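View pics/top0.png

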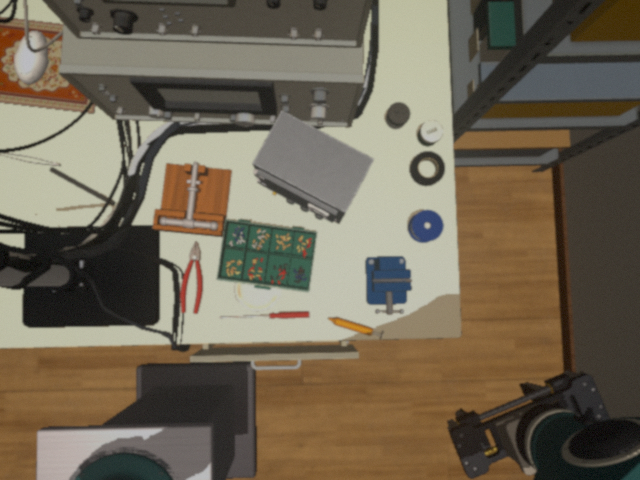

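The pictures show the key in its brown cradle (top px 193,200). The grey box (top px 313,165) has its front facing down-left, towards the robot. The detections agree with this: the lock-to-hinge distance is 118.5 mm and the heights fit. Next I refine the yaws by fitting the depth data.

```bash
cat > h.py <<'E'
from station import env, effector, solver, viewer, workorder, search_frame, tip_of
import numpy as np, cv2
def cloud(c):
    p,d=viewer.read_camera(c); i=viewer.camera_info(c); K=np.array(i["intrinsics"]); v,u=np.mgrid[:480,:640]
    P=np.stack([(u-K[0,2])/K[0,0]*d,-(v-K[1,2])/K[1,1]*d,-d],-1)@np.array(i["rotation"]).T+np.array(i["eye"])
    return p,np.where(d[...,None]>0,P,np.nan)
def down(a):  # tool z down, tool y horizontal along world azimuth a
    y=np.array([np.cos(a),np.sin(a),0]); z=np.array([0,0,-1.]); return np.stack([np.cross(y,z),y,z],1)
def rz(a): c,s=np.cos(a),np.sin(a); return np.array([[c,-s,0],[s,c,0],[0,0,1]])
UP=np.array([0,0,.019])
E
python3 - <<'E'
from h import *
for c in ("top","scene"):
    p,P=cloud(c); x,y,z=np.moveaxis(P,-1,0)
    def rect(m,n):
        q=(P[m][:,:2]*1000).astype(np.float32)
        lab,(c0,s,a)=0,cv2.minAreaRect(q); print(c,n,len(q),np.round(c0,1),np.round(s,1),round(a,2),"z",np.median(P[m][:,2]).round(4))
    rect((abs(z-.162)<.006)&(abs(x-.60)<.12)&(abs(y+.356)<.12),"boxtop")
    rect((abs(z-.040)<.004)&(abs(x-.521)<.03)&(abs(y+.129)<.08),"endblock")
    m=(abs(x-.565)<.018)&(abs(y+.132)<.03)&(z>.02)&(z<.05)
    q=P[m]; f=np.polyfit(q[:,0],q[:,1],1); print(c,"shank",len(q),f[0],np.polyval(f,.56),np.percentile(q[:,2],[50,90,98]))
s=env.sense(); print(np.round(s["tcp_rot"],2).tolist(),s["gripper_width"])
kh=np.array([.527,-.3625,.118]);yw=np.radians(-27)
for n,pos,a in [("cradle",[.56,-.132,.011],np.radians(83)),("pre",kh+rz(yw)@[-.1,0,-.019],yw+np.pi/2),("ball",kh+rz(yw)@[-.066,.046,-.019],yw),("top",kh+rz(yw)@[-.066,0,.027],yw),("open",[.518,-.14,.145],yw-1.5)]:
    for f in (0,np.pi,-np.pi):
        r=solver.inverse_kinematics(np.array(pos),down(a+f)); print(n,f>0,None if r is None else np.round(r,2))
E
```

```text
top boxtop 6720 [ 615.  -341.6] [218.3 183.8] 87.57 z 0.1626
top endblock 1034 [ 525.4 -134.5] [144.8  46.7] 80.02 z 0.0398
top shank 134 -0.14560949312473667 -0.13015412269862656 [0.03515244 0.03786814 0.03996494]
scene boxtop 1013 [ 615. -297.] [223.5  79.5] 32.56 z 0.1627
scene endblock 515 [ 524.8 -134.7] [141.2  48.3] 83.3 z 0.0395
scene shank 90 -0.14353794782389867 -0.13557194423120406 [0.0345464  0.03885681 0.04119348]
[[0.94, 0.35, -0.0], [0.35, -0.94, -0.0], [-0.0, 0.0, -1.0]] 0.09196623132010927
cradle False [ 0.61  0.72 -0.58  1.88  0.58  0.72  1.14]
cradle True [ 0.26  0.63 -0.11  1.9   0.11  0.62 -1.61]
cradle False [ 0.26  0.63 -0.11  1.9   0.11  0.62 -1.61]
pre False [ 1.    0.51 -0.54  1.93  0.36  0.8   1.35]
pre True [ 0.54  0.44  0.03  1.96 -0.02  0.74 -1.46]
pre False [ 0.54  0.44  0.03  1.96 -0.02  0.74 -1.46]
ball False [ 0.7   0.5  -0.28  1.88  0.19  0.79 -0.15]
ball True [-0.4   0.95  1.34  1.95 -1.03  1.17 -2.25]
ball False [-0.4   0.95  1.34  1.95 -1.03  1.17 -2.25]
top False [ 0.77  0.44 -0.27  1.84  0.15  0.88 -0.04]
top True [ 0.28  0.43  0.35  1.87 -0.19  0.87 -2.88]
top False [ 0.28  0.43  0.35  1.87 -0.19  0.87 -2.88]
open False [ 0.31  0.37 -0.14  1.94  0.07  0.84 -1.83]
open True [ 0.71  0.45 -0.64  1.91  0.34  0.89  1.07]
open False [ 0.71  0.45 -0.64  1.91  0.34  0.89  1.07]
```

```bash
python3 - <<'E'
from h import *
p,P=cloud("top"); x,y,z=np.moveaxis(P,-1,0)
def big(m,n):
    m=cv2.morphologyEx(m.astype(np.uint8),cv2.MORPH_OPEN,np.ones((3,3)))
    k,l,st,_=cv2.connectedComponentsWithStats(m); j=1+st[1:,4].argmax(); c0,s,a=cv2.minAreaRect((P[l==j][:,:2]*1000).astype(np.float32)); print(n,st[j,4],np.round(c0,1),np.round(s,1),round(a,2))
big((abs(z-.162)<.004)&(abs(x-.60)<.11)&(abs(y+.356)<.12),"boxtop")
big((abs(z-.040)<.004)&(abs(x-.521)<.03)&(abs(y+.129)<.08),"endblock")
a=np.radians(83-180)
g=np.array([.561,-.130,.030])
env.reach(np.array([.5,-.2,.32]),down(a)); print(env.sense()["t"])
env.movel(g-UP+[0,0,.11],rate=.25)
print(env.sense()["t"])
for n in ("key","shank_grip","key_collar","key_tip"): print(n,[(np.round(r["at"],4).tolist(),round(r["score"],2)) for r in tip_of("scene",n)[:1]])
p,_=viewer.read_camera("scene"); cv2.imwrite("pics/s1.png",cv2.resize(p[150:350,150:400,::-1],None,fx=3,fy=3))
E
```

```text
boxtop 6317 [ 604.7 -353.3] [170.5 100.8] 60.48
endblock 475 [ 523.5 -135.3] [106.5  37.3] 83.2
3.275
4.3
key [([0.521, -0.1269, 0.0284], 0.85)]
shank_grip [([0.5596, -0.1329, 0.029], 0.75)]
key_collar [([0.5882, -0.1341, 0.0274], 0.77)]
key_tip [([0.6356, -0.1411, 0.0307], 0.84)]
```

View pics/s1.png

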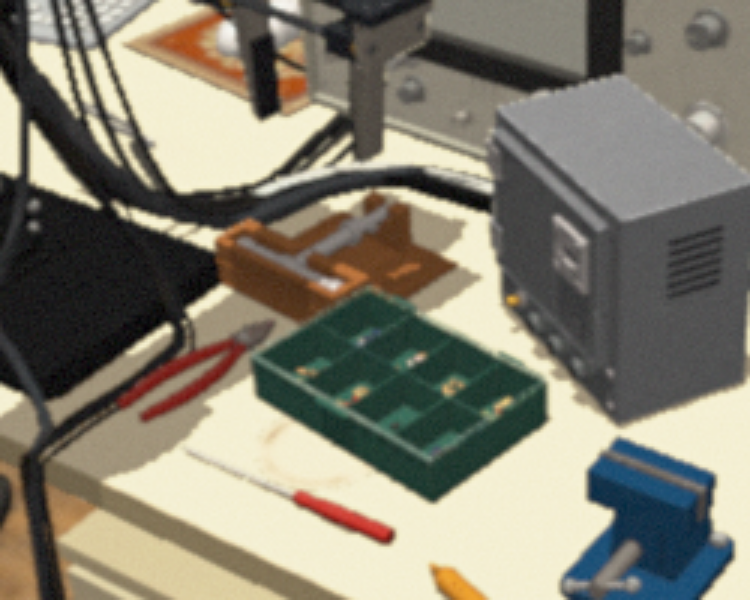

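The picture shows the gripper above and behind the cradle (crop px 310,240), with the lock plate in clear view (crop px 572,253). The box-top fit gives 170.5 x 100.8 mm, which matches the stated size, at yaw -29.5°. Grasping the key next.

```bash
cat >> h.py <<'E'
YW=np.radians(-29.5); KH=np.array([.5275,-.361,.118]); B=rz(YW)
def st(*k):
    s=env.sense(); print("t %.1f"%s["t"],np.round(s["ee_pos"],4),"w",round(s["gripper_width"],4),"gf",np.round(s["grasp_force"],1),"F",np.round(s["wrist_force"],1),*k); return s
E
python3 - <<'E'
from h import *
a=np.radians(83.1-180); g=np.array([.561,-.132,.030])
env.movel(g-UP+[0,0,.06],down(a),rate=.2)
env.movel(g-UP,rate=.12); st()
effector.grasp(40); st()
env.movel(g-UP+[0,0,.10],rate=.15); st()
pre=KH+B@np.array([-.026-.075,0,0])-UP
env.movel(np.array([*(.5*(g+pre))[:2],pre[2]+.03]),down(.5*(a+YW-np.pi/2)),rate=.25)
env.movel(pre,down(YW-np.pi/2),rate=.2); st()
for c in ("scene","top"):
  for n in ("keyhole","key_tip","key_collar","shank_grip","key"):
    print(c,n,[(np.round(B.T@(np.array(r["at"])-KH)*1000,1).tolist(),round(r["score"],2)) for r in tip_of(c,n)[:2]])
  p,_=viewer.read_camera(c); r,q=((180,250) if c=="scene" else (130,200)); cv2.imwrite(f"pics/{c}2.png",cv2.resize(p[r:r+150,q:q+200,::-1],None,fx=4,fy=4,interpolation=cv2.INTER_CUBIC))
E
```

```text
t 5.6 [ 0.5617 -0.132   0.0117] w 0.0924 gf 0.0 F [ 0.3 -0.2 -0.6]
t 6.8 [ 0.561 -0.132  0.011] w 0.0108 gf 40.0 F [ 0.4 -0.5 -0.6]
t 7.6 [ 0.5602 -0.132   0.1102] w 0.0104 gf 40.0 F [-0.4  0.3 -0.9]
t 8.9 [ 0.4408 -0.3099  0.0991] w 0.0108 gf 40.0 F [-0.6  0.4 -1.2]
scene keyhole [([-0.2, -1.6, 0.7], 0.79), ([63.4, 42.1, -116.5], 0.38)]
scene key_tip [([-11.1, 242.6, -90.3], 0.57), ([-202.8, -0.8, -119.6], 0.44)]
scene key_collar [([-59.7, 225.0, -89.6], 0.59), ([-121.1, 199.0, -92.0], 0.32)]
scene shank_grip [([-81.3, 217.4, -87.2], 0.86), ([4.8, 118.0, 1.5], 0.57)]
scene key [([-122.1, 198.9, -90.1], 0.73)]
top keyhole [([2.2, -1.0, 0.5], 0.82), ([-57.0, 224.9, -87.6], 0.62)]
top key_tip [([-12.5, 245.7, -89.0], 0.61)]
top key_collar [([-59.7, 221.3, -85.4], 0.77)]
top shank_grip [([-84.2, 217.9, -88.0], 0.93)]
top key [([-119.5, 202.3, -86.4], 0.7)]
```

View pics/scene2.png

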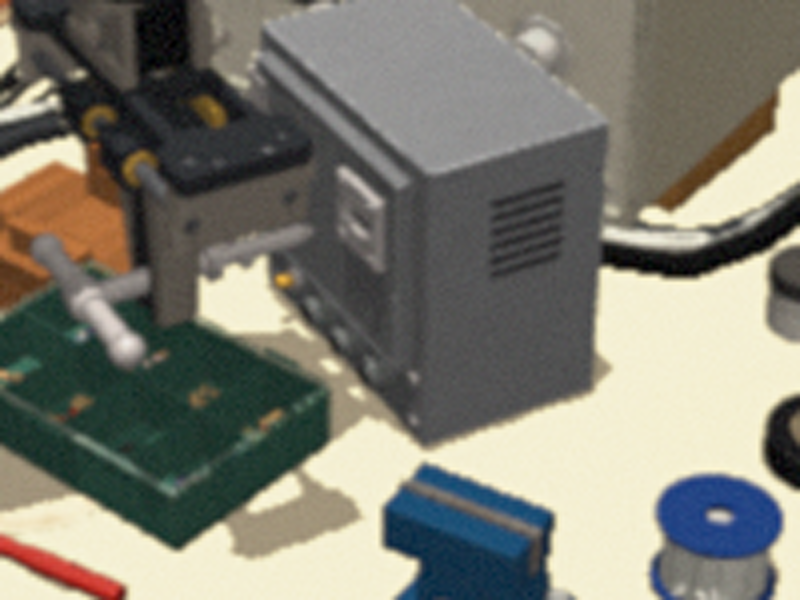

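View pics/top2.png

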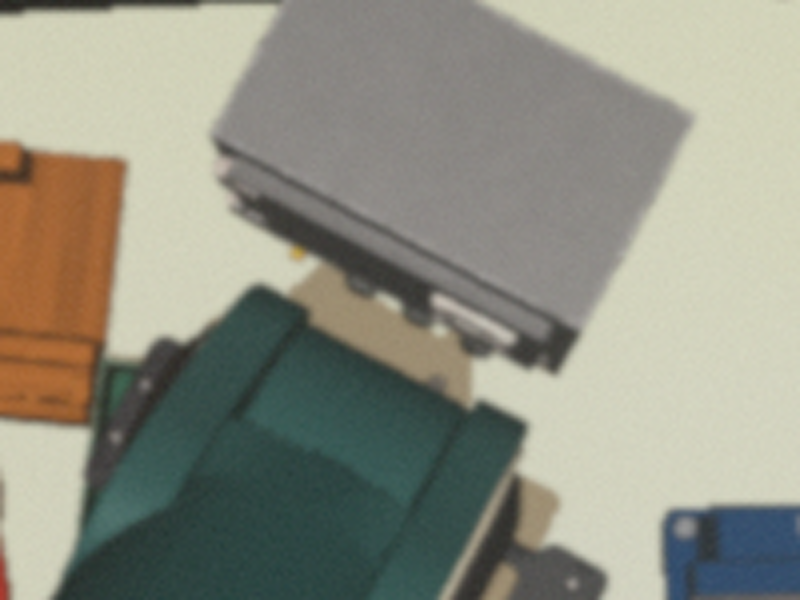

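The key is held level, with its tip (scene crop px 308,232) just in front of the slot (px 362,215). The networks had been looking at stale pictures, so I query them again on the new ones.

```bash
python3 - <<'E'
from h import *
print("expect tip -25, collar -75, grip -101, key -141")
for k in range(2):
 for c in ("scene",):
  viewer.read_camera(c)
  for n in ("keyhole","door_hinge","key_tip","key_collar","shank_grip","key","bar_left"):
    print(c,n,[(np.round(B.T@(np.array(r["at"])-KH)*1000,1).tolist(),round(r["score"],2)) for r in tip_of(c,n)[:2]])
print([(np.round(B.T@(np.array(r["at"])-KH)*1000,1).tolist(),round(r["score"],2)) for r in tip_of("top","keyhole")[:2]])
E
```

```text
expect tip -25, collar -75, grip -101, key -141
scene keyhole [([0.0, 0.4, 2.7], 0.65)]
scene door_hinge [([4.8, 114.7, 0.7], 0.94)]
scene key_tip [([-22.0, -5.9, 3.2], 0.78)]
scene key_collar [([-69.2, -1.8, -1.5], 0.87)]
scene shank_grip [([63.9, 39.5, -118.6], 0.65), ([-102.0, 1.7, 1.6], 0.57)]
scene key [([-142.0, 0.4, -2.4], 0.95)]
scene bar_left [([-143.5, 45.9, -2.0], 0.97)]
scene keyhole [([1.0, -1.1, 1.6], 0.71)]
scene door_hinge [([3.2, 117.0, 0.5], 0.7)]
scene key_tip [([-20.8, -5.8, 1.7], 0.61)]
scene key_collar [([-71.6, -3.4, -0.7], 0.56), ([-139.6, -2.4, 0.3], 0.34)]
scene shank_grip [([-99.5, 0.4, 1.0], 0.64)]
scene key [([-138.6, -3.3, -0.5], 0.6)]
scene bar_left [([-144.1, 45.5, -1.8], 0.82)]
[([1.5, -2.9, 0.2], 0.79)]
```

```bash
cat >> h.py <<'E'
KH=KH+B@np.array([0,-.001,.001])
def bf(): return B.T@np.array(env.sense()["wrist_force"])
E
python3 - <<'E'
from h import *
R=down(YW-np.pi/2)
f0=bf(); print(f0.round(1))
for d in (.060,.050,.045,.040,.035,.030,.025):
    env.movel(KH+B@np.array([-.026-d,0,0])-UP,R,rate=.05); s=env.sense()
    f=bf()-f0; print(d,f.round(1),np.round(s["moment"],2),s["t"])
    if abs(f).max()>12: break
viewer.read_camera("scene"); p,_=viewer.read_camera("scene"); cv2.imwrite("pics/s3.png",cv2.resize(p[180:330,250:450,::-1],None,fx=4,fy=4,interpolation=cv2.INTER_CUBIC))
E
```

```text
[-0.2 -0.2 -2.1]
0.06 [-0.3  1.1  0.1] [ 0.04  0.03 -0.01] 10.8167
0.05 [0.3 0.5 1.1] [ 0.05 -0.02  0.01] 11.1667
0.045 [-0.4 -0.4  0.6] [ 0.06  0.   -0.02] 11.4167
0.04 [0.4 0.6 1.7] [ 0.05 -0.04  0.02] 11.6667
0.035 [-0.1  0.4  0.3] [0.1  0.   0.02] 11.9167
0.03 [-0.2  0.3  0.4] [ 0.05 -0.02 -0.01] 12.1667
0.025 [0.4 1.2 0.8] [ 0.02 -0.03  0.01] 12.4167
```

View pics/s3.png

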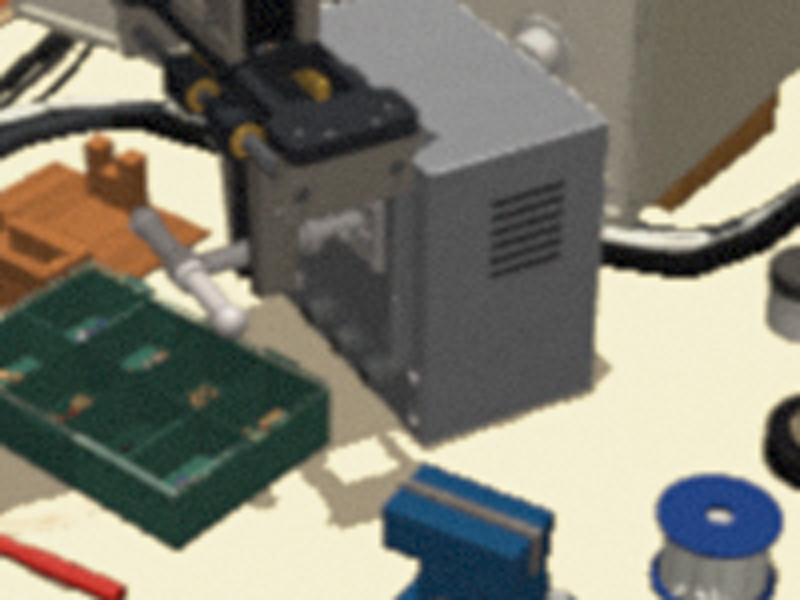

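The pilot is 25 mm into the bore with no force, and the shank (crop px 335,228) lines up with the lock plate. I keep pushing towards the collar stop.

```bash
python3 - <<'E'
from h import *
R=down(YW-np.pi/2); f0=np.array([-.2,-.2,-2.1])
for d in (.020,.016,.012,.008,.005,.002,0,-.002,-.004,-.006):
    env.movel(KH+B@np.array([-.026-d,0,0])-UP,R,rate=.05); s=env.sense()
    f=bf()-f0; print(d,f.round(1),np.round(s["moment"],2),"lag",np.round(B.T@(np.array(s["ee_pos"])-KH+UP)*1000+[26,0,0],1),round(s["t"],1))
    if abs(f).max()>15: break
viewer.read_camera("scene")
for n in ("key","key_collar","keyhole","bar_left"):
    print(n,[(np.round(B.T@(np.array(r["at"])-KH)*1000,1).tolist(),round(r["score"],2)) for r in tip_of("scene",n)[:2]])
E
```

```text
0.02 [-0.1 -0.2  1.2] [ 0.05 -0.01  0.03] lag [-19.6   0.1   0. ] 12.8
0.016 [1.2 0.  1.3] [ 0.08 -0.    0.06] lag [-15.7   0.   -0. ] 13.0
0.012 [-0.3  1.1  0.6] [ 0.04 -0.02  0.04] lag [-11.7  -0.    0. ] 13.3
0.008 [0.8 0.8 0.7] [ 0.06 -0.01  0.01] lag [-7.7  0.  -0. ] 13.5
0.005 [0.2 0.2 1.4] [ 0.01 -0.03  0.03] lag [-4.8  0.  -0. ] 13.8
0.002 [0.4 0.7 0. ] [ 0.08 -0.04  0.  ] lag [-1.8 -0.  -0. ] 14.0
0 [-5.  -0.2  3.3] [0.6  0.93 0.05] lag [-1.2 -0.  -0.4] 14.3
-0.002 [-10.5  -0.1   6.6] [ 1.15  1.8  -0.01] lag [-1.2 -0.  -0.7] 14.5
-0.004 [-14.    1.4   8.5] [1.75 2.74 0.02] lag [-1.2 -0.1 -0.9] 14.8
-0.006 [-19.7   0.1  11.7] [ 2.16  3.58 -0.01] lag [-1.2 -0.1 -1.3] 15.0
key [([-68.0, -2.0, -2.7], 0.7)]
key_collar [([-0.3, -2.9, -2.8], 0.73)]
keyhole [([0.7, -1.1, -0.1], 0.91), ([-27.8, -0.4, -0.8], 0.49)]
bar_left [([-71.6, 46.0, -2.0], 0.7)]
```

Fully home: the collar met the face about 1 mm before nominal, and the latch has not moved. Now I relieve the pressure, release, back off upward and look.

```bash
python3 - <<'E'
from h import *
R=down(YW-np.pi/2)
env.movel(KH+B@np.array([-.0267,0,0])-UP,R,rate=.05); env.pause(.2); st()
effector.release(); st()
env.movel(KH+B@np.array([-.0267,0,.075])-UP,rate=.2)
env.movel(KH+B@np.array([-.069,.046,.085])-UP,down(YW),rate=.2); st()
for c in ("scene","top"):
  p,_=viewer.read_camera(c)
  if c=="scene": cv2.imwrite("pics/s4.png",cv2.resize(p[180:330,250:450,::-1],None,fx=4,fy=4,interpolation=cv2.INTER_CUBIC))
  for n in ("key","key_collar","keyhole","bar_left"):
    print(c,n,[(np.round(B.T@(np.array(r["at"])-KH)*1000,1).tolist(),round(r["score"],2)) for r in tip_of(c,n)[:2]])
E
```

```text
t 15.8 [ 0.5033 -0.3485  0.0998] w 0.0107 gf 40.0 F [-5.   3.1  1.7]
t 17.0 [ 0.5038 -0.3487  0.1   ] w 0.0917 gf 0.0 F [ 0.3 -0.1 -0.5]
t 19.2 [ 0.4895 -0.2879  0.1846] w 0.092 gf 0.0 F [ 0.   0.1 -0.1]
scene key [([-68.1, -2.5, -7.3], 0.79)]
scene key_collar [([-0.8, -1.8, -4.9], 0.76)]
scene keyhole [([1.4, -0.9, 0.9], 0.97)]
scene bar_left [([-71.1, 44.3, -8.3], 0.67), ([-2.7, -2.0, 1.2], 0.56)]
top key []
top key_collar [([1.0, -3.5, -3.9], 0.87)]
top keyhole [([-0.9, -1.3, -1.9], 0.64)]
top bar_left [([84.1, -180.7, -119.5], 0.73)]
```

View pics/s4.png

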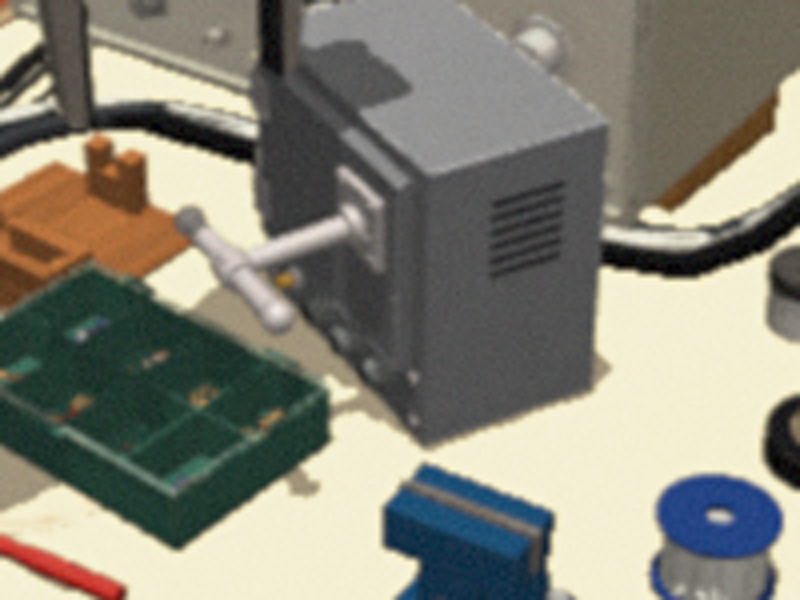

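The key sits in the lock with its bar level (crop px 190,220 to 280,310), sagging about 7 mm. Next I pinch the left ball and carry it over the arc.

```bash
python3 - <<'E'
from h import *
R=down(YW); b=lambda x,y,z: KH+B@np.array([x,y,z])-UP
env.movel(b(-.067,.045,.03),R,rate=.2); env.movel(b(-.067,.045,-.007),R,rate=.1); st("bf",bf().round(1))
effector.grasp(20); st("bf",bf().round(1))
env.movel(b(-.067,.045,0),R,rate=.05); print(bf().round(1))
for th in range(8,109,8):
    t=np.radians(th); env.movel(b(-.067,.046*np.cos(t),.046*np.sin(t)),R,rate=.06)
    s=env.sense(); f=bf(); print(th,f.round(1),round(s["gripper_width"],4),round(s["t"],1))
    if np.linalg.norm(f)>25: break
p,_=viewer.read_camera("scene"); cv2.imwrite("pics/s5.png",cv2.resize(p[180:330,250:450,::-1],None,fx=4,fy=4,interpolation=cv2.INTER_CUBIC))
for n in ("key","key_collar","keyhole","bar_left"):
    print(n,[(np.round(B.T@(np.array(r["at"])-KH)*1000,1).tolist(),round(r["score"],2)) for r in tip_of("scene",n)[:2]])
E
```

```text
t 20.7 [ 0.4912 -0.2898  0.0934] w 0.0919 gf 0.0 F [-0.3  0.1 -0.2] bf [-0.3 -0.1 -0.2]
t 21.8 [ 0.4909 -0.2898  0.093 ] w 0.0139 gf 20.0 F [-0.4 -0.3 -0.1] bf [-0.2 -0.5 -0.1]
[ 0.8 -0.2 -1.1]
8 [ 0.1  0.  -2.4] 0.0143 22.4
16 [-0.6  0.2 -1.5] 0.014 22.6
24 [-1.1 -0.  -2.6] 0.0145 22.9
32 [ 0.  -0.1 -2.2] 0.014 23.2
40 [-0.7 -1.2 -2.2] 0.0142 23.4
48 [-0.5  0.5 -3. ] 0.0138 23.7
56 [-0.5  0.8 -1.8] 0.014 23.9
64 [-0.4 -0.2 -1.8] 0.0142 24.2
72 [-1.7  1.8 -1.3] 0.0144 24.4
80 [-2.   2.3 -0.4] 0.0144 24.7
88 [-2.8  1.6 -1.1] 0.0144 25.0
96 [-3.6  1.1 -0.4] 0.014 25.2
104 [-5.1  0.8  1. ] 0.0144 25.5
key [([-70.0, -8.9, -4.1], 0.95)]
key_collar [([-0.7, -1.1, -2.7], 0.7)]
keyhole [([0.7, -1.5, -0.5], 0.64), ([-29.1, -4.7, -1.2], 0.4)]
bar_left [([-69.7, -5.5, 43.9], 0.61)]
```

View pics/s5.png

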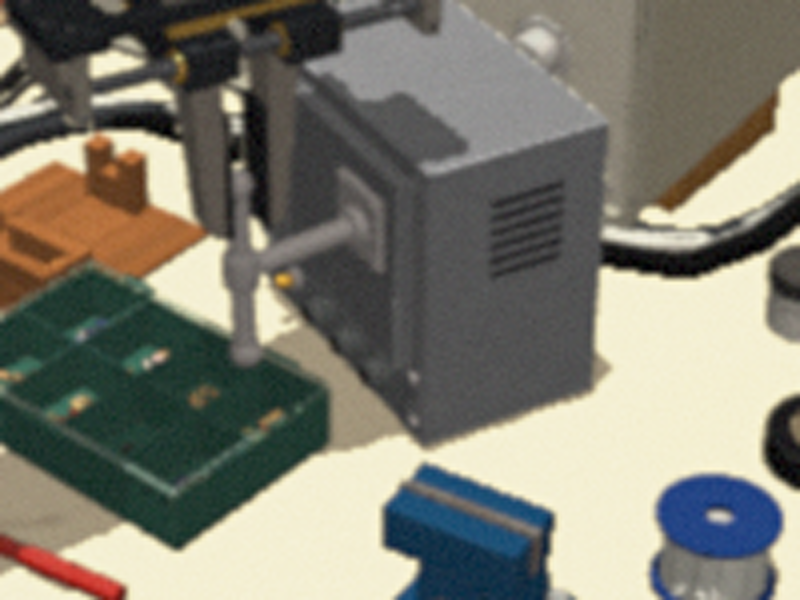

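The bar is upright (crop px 243,180 to 245,355) but the key has shifted a few mm sideways, and no stop has been felt yet. I push further until the force rises.

```bash
python3 - <<'E'
from h import *
R=down(YW); b=lambda x,y,z: KH+B@np.array([x,y,z])-UP
for y in np.arange(.015,.036,.003):
    env.movel(b(-.067,-y,.0445-.0015*(y-.012)/.003*.5),R,rate=.05)
    s=env.sense(); f=bf(); print(round(y,3),f.round(1),np.round(s["moment"],2),round(s["gripper_width"],4),round(s["t"],1))
    if f[1]>9: break
p,_=viewer.read_camera("scene"); cv2.imwrite("pics/s6.png",cv2.resize(p[180:330,250:450,::-1],None,fx=4,fy=4,interpolation=cv2.INTER_CUBIC))
for n in ("key","key_collar","keyhole","bar_left"):
    print(n,[(np.round(B.T@(np.array(r["at"])-KH)*1000,1).tolist(),round(r["score"],2)) for r in tip_of("scene",n)[:2]])
E
```

```text
0.015 [-6.3  2.7  2.8] [ 1.24  0.66 -0.02] 0.0141 26.0
0.018 [-6.9  5.2  4.9] [ 1.87  0.59 -0.  ] 0.0143 26.2
0.021 [-7.2  6.9  7.9] [2.37 0.51 0.02] 0.0142 26.5
0.024 [-8.1 10.   9.3] [2.98 0.37 0.08] 0.0143 26.7
key [([-66.9, -13.6, -4.1], 0.95), ([-202.9, 150.8, -117.9], 0.18)]
key_collar [([2.1, -4.3, 0.7], 0.58)]
keyhole [([-0.0, 0.1, -0.6], 0.67)]
bar_left [([-75.2, -14.3, 44.2], 0.75), ([4.1, 117.6, -0.2], 0.46)]
```

View pics/s6.png

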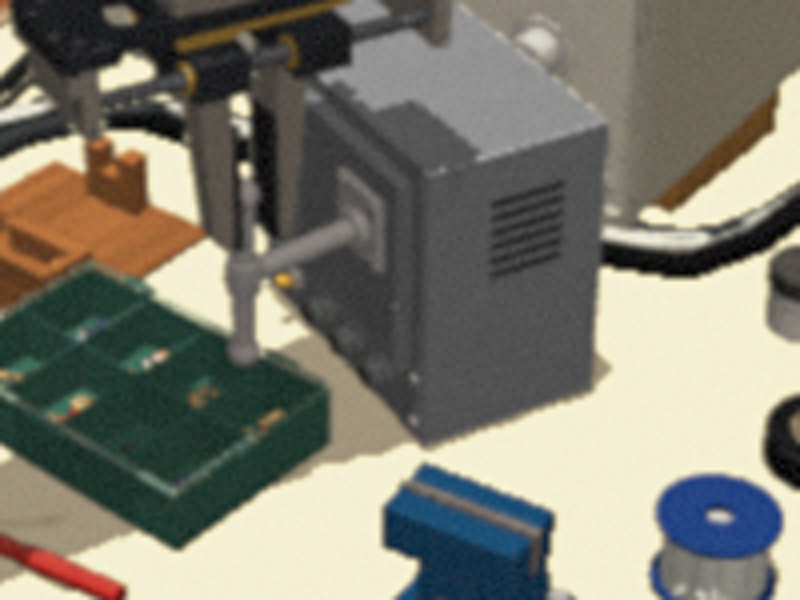

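The stop is reached: stiff resistance of 10 N. I ease off and swing the door by the ball, turning the hand along with it.

```bash
python3 - <<'E'
from h import *
H=np.array([.009,.118,0]); r=np.array([-.067,-.018,.0425])-H
for ph in np.arange(0,1.561,.12):
    env.movel(KH+B@(H+rz(-ph)@r)-UP,down(YW-ph),rate=.08)
    s=env.sense(); f=rz(ph)@bf(); print(round(ph,2),f.round(1),np.round(s["moment"],1),round(s["gripper_width"],4),round(s["t"],1))
    if np.linalg.norm(f)>30: break
p,_=viewer.read_camera("scene"); cv2.imwrite("pics/s7.png",cv2.resize(p[130:330,200:450,::-1],None,fx=3,fy=3,interpolation=cv2.INTER_CUBIC))
E
```

```text
0.0 [-5.6  5.2  4.5] [ 1.6  0.6 -0. ] 0.0142 27.2
0.12 [ 1.5  4.  -0.8] [ 0.6 -1.   0. ] 0.0139 27.6
0.24 [ 1.   5.9 -1. ] [ 0.6 -1.1 -0.1] 0.0142 28.0
0.36 [2.5 5.8 0. ] [ 0.4 -1.1 -0.1] 0.0143 28.4
0.48 [ 3.   4.6 -1.4] [ 0.3 -1.1 -0. ] 0.014 28.8
0.6 [ 2.8  5.5 -1.2] [ 0.1 -1.2 -0. ] 0.0143 29.1
0.72 [1.8 3.9 0.1] [ 0.  -1.2  0. ] 0.0139 29.5
0.84 [ 2.2  4.1 -0.8] [-0.2 -1.2  0. ] 0.014 29.9
0.96 [ 1.8  4.8 -0.1] [-0.3 -1.1  0. ] 0.0144 30.3
1.08 [1.5 4.5 0.8] [-0.4 -1.1 -0. ] 0.0142 30.7
1.2 [ 1.8  4.1 -0.1] [-0.5 -0.9  0. ] 0.014 31.1
1.32 [2.7 4.2 0. ] [-0.6 -0.9 -0. ] 0.0144 31.4
1.44 [1.1 4.4 1.3] [-0.8 -0.8  0. ] 0.0142 31.8
1.56 [ 1.9  4.5 -0.4] [-0.8 -0.7 -0. ] 0.0141 32.2
```

View pics/s7.png

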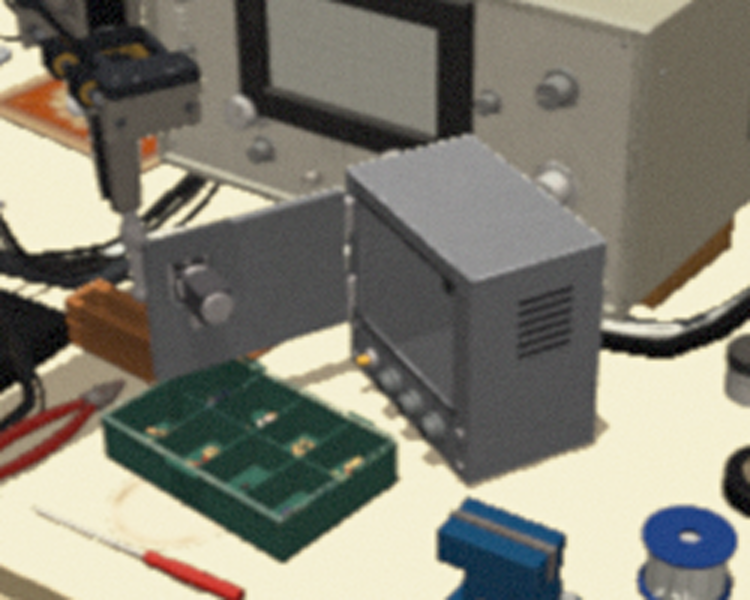

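The door stands open at about a right angle, with the key (px 130,240) still in the lock. I ease off, release, lift straight up and check.

```bash
python3 - <<'E'
from h import *
H=np.array([.009,.118,0]); r=np.array([-.067,-.018,.0425])-H; ph=1.56
q=lambda dy,dz: KH+B@(H+rz(-ph)@(r+[-.0005,dy,dz]))-UP
env.movel(q(.003,0),rate=.05); st("f",(rz(ph)@bf()).round(1))
effector.release(); env.pause(.2); st("f",(rz(ph)@bf()).round(1))
env.movel(q(.003,.10),rate=.12); s=st()
env.movel(np.array([.42,-.25,.32]),rate=.2); env.pause(.5); st()
p,_=viewer.read_camera("scene"); cv2.imwrite("pics/s8.png",cv2.resize(p[130:330,200:450,::-1],None,fx=3,fy=3,interpolation=cv2.INTER_CUBIC))
D=B@rz(-ph)
for c in ("scene","top"):
  viewer.read_camera(c)
  for n in ("key","key_collar","keyhole","bar_left"):
    print(c,n,[(np.round(D.T@(np.array(x["at"])-(KH+B@H))*1000+[9,118,0],1).tolist(),round(x["score"],2)) for x in tip_of(c,n)[:2]])
  for n in ("cutters","driver_red","solder_reel"): print(n,[np.round(x["at"],3).tolist() for x in tip_of(c,n)[:1]])
E
```

```text
t 32.5 [ 0.5124 -0.1332  0.142 ] w 0.0146 gf 20.0 F [-0.1 -3.2 -0.2] f [ 2.8  1.5 -0.2]
t 33.9 [ 0.5134 -0.1324  0.1425] w 0.0919 gf 0.0 F [-0.   0.8 -0.5] f [-0.7 -0.4 -0.5]
t 34.9 [ 0.5129 -0.1323  0.2417] w 0.0918 gf 0.0 F [ 0.5  0.1 -0.4]
t 36.4 [ 0.4201 -0.2499  0.3199] w 0.092 gf 0.0 F [ 0.3 -0.5  0.6]
scene key [([-65.8, -11.4, -7.7], 0.82)]
scene key_collar [([-0.3, -1.4, -6.6], 0.79)]
scene keyhole [([1.7, -1.1, -0.2], 0.64), ([-69.0, -11.4, 39.6], 0.29)]
scene bar_left [([-67.7, -13.3, 38.3], 0.71), ([313.5, 191.9, -119.4], 0.45)]
cutters [[0.426, -0.131, 0.001]]
driver_red [[0.35, -0.262, 0.002]]
solder_reel [[0.512, -0.566, -0.0]]
top key []
top key_collar []
top keyhole [([1.8, 0.2, 0.1], 0.69)]
top bar_left []
cutters []
driver_red []
solder_reel [[0.492, -0.199, 0.116]]
```

View pics/s8.png

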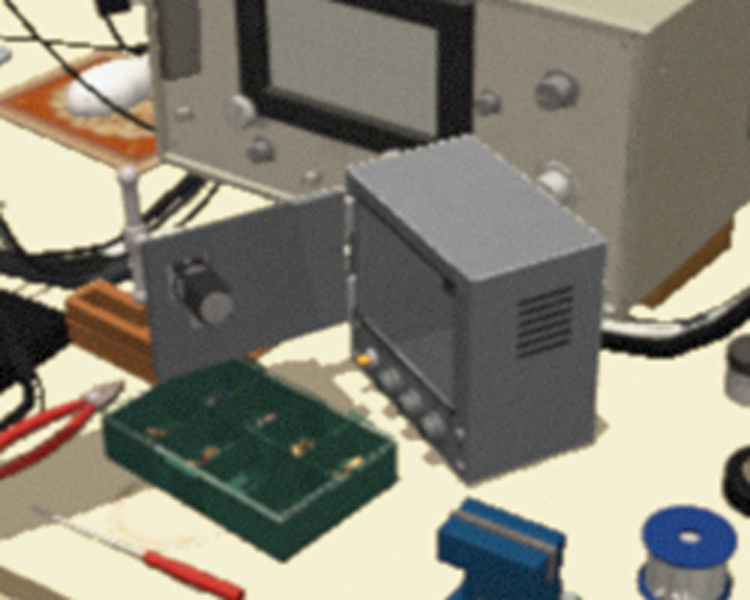

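The door is open by about 1.56 rad and the key is in the lock with its bar upright (px 128,175 to 140,300). The collar measures about 7 mm from the lock face centre, inside the 10 mm limit. The bystanders have not moved and the arm is clear, so I hand it in.

```bash
python3 -c "
from station import workorder; print(workorder.finish_job())"
```

```text
the job is handed in; nothing more can be done
None
```

The job is handed in, with no verdict returned: the key was pushed home and turned to its stop, the door stands open at about 1.56 rad by the last camera check, the key is left in the lock, and the cutters, screwdriver and solder reel have not moved.

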